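Gauge a window plate and dial its slot number

ROBOT

A 6-joint arm with a two-finger parallel gripper is mounted at the origin on a cart in front of the work surface, level with it; the furniture and walls round the work are solid. World frame = base frame: x ahead of the robot, y to its left, z up, the work surface at z = 0. Lengths are in m, angles in rad, forces in N, time in s.
With the tool pointing down it reaches from about 0.35 to 0.775 m from the base axis. Payload 5.5 kg.
Tool frame: the origin (TCP) lies on the centre line of the jaws, within the pads' length; the fingertips stand manip.nose_length ahead of it and the grasp point (between the pads) lies 6 mm ahead of it (manip.nose_length is the distance from the TCP to the fingertips, in m); z points along the fingers, y is the line along which they close (so a half turn about z gives the same grasp; the last joint's range is limited). The gripper opens to 85 mm and grips with 20 to 120 N. Pads are 22 mm wide; open, the fingers measure 114 mm over their backs; the gripper's body (76 mm by 85 mm) begins 54 mm behind the grasp point. The pads swing forward as they close: fully open they stand 13 mm farther back than shut.
Start: joints at [1.176, 0.313, 0.046, 1.304, 0, 1.431], TCP at [0.145, 0.556, 0.256] pointing down, gripper open.
Joint ranges: [-2.76, 2.76], [-0.86, 1.69], [-1.03, 1.26], [-2.2, 2.34], [-1.47, 1.5], [-3.14, 3.14]. Speed limits (rad/s): [2.57, 2.57, 3.14, 3.14, 3.14, 3.14].

INTERFACE

Orientations are given as a unit quaternion [w, x, y, z].
In Python, from workcell import manip gives the robot as it stands.
- The arm moves only by the shell command python3 -m crank 'ROWS' [OPENING] [FORCE]. ROWS is text: rows parted by semicolons, each of 6 numbers parted by spaces: the shift along the tool's x, y, z in m, then the turn, a rotation vector about the tool's x, y, z in degrees. In form: tx ty tz ax ay az; .... A call has 1 to 5 rows; each row shifts and turns the commanded pose from where the row before left it, along the tool's axes as they then stand; what a row does not reach is not made up. A row lasts 1/8 s, in which the tool goes at most 62.5 mm and 10.7 degrees, less where a joint would pass 70% of its speed; a pose out of reach is approached as far as the arm can. A call is refused whole if a number of a shift passes 0.0625 or a number of a turn 10.7, either way. A call with a gripper value outside its range is refused whole. OPENING is the opening in per cent of the stroke, from 0 (shut) to 100 (fully open), set as the call begins (- or left out, the last holds). The fingers move at their own pace and stop on an object; FORCE is the grip in N (left out, the last holds). Time passes only in rows, so rows that do not move let the fingers close. It gives the time, the measured TCP pose, the force, the opening and the grip force at its end, in the units of the state.
- manip.read_state(): the state, without advancing time (a new reading comes with each control period).
- manip.snapshot(name): name is "side" or "top" or "wrist"; returns (picture, depth): 420x560x3 uint8, red, green, blue; 420x560 float32, m along the optical axis (not along the pixel's ray), 0 where there is no reading.
- manip.get_calibration(name): a dict with "intrinsics" (3x3 intrinsics, pixels), "T" (4x4, takes a point from camera to world coordinates); the wrist camera has in their place "tool_from_camera" (4x4, takes a point from camera to tool coordinates, whose origin is the TCP and whose axes are the flange's). Camera axes: x right, y up, looking along -z (the intrinsics and any distortion apply to the point x, -y, -z); pixel columns grow to the right and rows downward; lengths in m; the calibration is good to about 2 mm. A picture is of the moment at which its call begins: read the wrist's pose just before it. get_calibration takes no time and is no camera call.
- manip.hand_in(): hands the job in; it is judged then, once.
Trained networks look in the newest picture that a camera, given by its name, has taken for a name from the list of things; names that differ only in an ending like _2 or _b are one class to them, and where a whole thing is asked for, a point or a joint stands for the part that bears it (a point fixed in the world has none). Each returns a list of dicts, best first, with "conf" (0 to 1); they miss things now and then, are a little off and sometimes report something else, mostly with a low value. They report only what shows in the picture. A call takes as long as a camera call.
- manip.silhouettes(camera, query): "mask" (420x560 bool, what is visible of it).
- manip.tip_of(camera, query): "at" ([x, y, z] in m, in world coordinates, good to about 4 mm: a listed point, or the origin of a listed thing).
The state is a dict: "t": time; "joint_pos": joint angles; "joint_velocities": joint speeds; "effort": joint torques, N m; "tcp_pos": TCP position; "tcp_rot": TCP orientation; "ft_force": force on the tool from outside, world axes, zero at the start; "ft_torque": the same for the moment, N m; "finger_gap": finger opening in m; "grip_force": force on a finger pad.
Only numpy, scipy, OpenCV 4.12 (cv2) and the standard library are available. Lean on these libraries where they do the work, as an engineer would, in place of code of your own. Each camera call takes 0.05 s, during which the arm holds its last target. There are 200 camera calls.

TASK

Take the window plate from the rack bay that is set apart and find the narrowest slot of the numbered step gauge that takes it; leave it standing upright, right down in that slot. Roll the thumbwheel on the control box with a fingertip until that slot's number stands squarely at the top between the pointer lines. Leave the other two plates in their bays and do not disturb the other things.

Things in the scene. Friction and masses are not known exactly. Their poses are not given: they have to be found in the camera images.
- plate_a: one of three window plates alike but for thickness (10, 14 or 18 mm; which is which must be found by the finger opening or a try in the slots; each suits a slot 2 mm wider): aluminium, 80 mm long, 75 mm high, 0.1 to 0.21 kg, on its long edge, a round window low in each face. Origin: centre of the underside. x along its length, y through its thickness, z up
- plate_b: one of three window plates alike but for thickness (10, 14 or 18 mm; which is which must be found by the finger opening or a try in the slots; each suits a slot 2 mm wider): aluminium, 80 mm long, 75 mm high, 0.1 to 0.21 kg, on its long edge, a round window low in each face. Origin: centre of the underside. x along its length, y through its thickness, z up
- plate_c: one of three window plates alike but for thickness (10, 14 or 18 mm; which is which must be found by the finger opening or a try in the slots; each suits a slot 2 mm wider): aluminium, 80 mm long, 75 mm high, 0.1 to 0.21 kg, on its long edge, a round window low in each face. Origin: centre of the underside. x along its length, y through its thickness, z up
- plate_rack: fixed grey plate rack, 74 (x) x 168 (y) mm, base 8 mm thick with three equal bays between low walls that rise to 24 mm above the bench. Bays are 24 mm wide, run along x, and lie at y = -46 (the one set apart), +24 and +64 mm; the base goes on 38 mm beyond the bay set apart. Origin: centre of the underside
- lone_bay (a point): floor of the rack bay set apart, at its middle, 8 mm above the bench; axes as the rack's
- step_gauge: fixed aluminium step gauge, 96 (x) x 140 (y) x 37 mm: five slots along x, 70 mm long, open at both ends and above, side by side along y. 10 mm walls between, straight up to 32 mm above the bench, then half-round. Widths 8, 12, 16, 20, 24 mm, numbered 1 (narrowest, at +y) to 5 (at -y) on the ledge at -x. Origin: underside, middle of the slotted part
- control_box: fixed grey control box, 124 (x) x 100 (y) x 76 mm, with a black thumbwheel, 80 mm diameter and 34 mm wide, standing out of the middle of its top between two black ears 88 mm high with white pointer lines. Origin: centre of the underside; front is -x, the wheel's axle lies along y, 60 mm up
- wheel_top (a point): highest point of the thumbwheel's rim, 100 mm above the bench; axes as the control box's
- digit_wheel (a joint): turn of the thumbwheel, rad: numeral n (0 to 9, white, 36 degrees apart) is at the top between the pointers at n x 0.6283. Drawing the rim's top toward the box's front (-x) lowers the number; stops 0.15 rad beyond 0 and 9. Friction 0.08 Nm, no clicks, stays where left; a fingertip pressed on it with 4 to 15 N and drawn along x carries it. Starts between 5.4 and 8.4 numerals
- spectrometer: fixed spectrometer, about 0.45 m wide (y) and 0.3 m deep (x), rounded housing about 0.2 m high with its lid standing open to about 0.45 m: keep clear of it. Origin: underside, near its middle
- slot_1 (a point): floor of slot 1 (8 mm wide) of the step gauge, at its middle, 10 mm above the bench; axes as the gauge's
- slot_2 (a point): floor of slot 2 (12 mm wide) of the step gauge, at its middle, 10 mm above the bench; axes as the gauge's
- slot_3 (a point): floor of slot 3 (16 mm wide) of the step gauge, at its middle, 10 mm above the bench; axes as the gauge's
- slot_4 (a point): floor of slot 4 (20 mm wide) of the step gauge, at its middle, 10 mm above the bench; axes as the gauge's
- slot_5 (a point): floor of slot 5 (24 mm wide) of the step gauge, at its middle, 10 mm above the bench; axes as the gauge's
- white_vial: bystander: small white screw-cap vial, 30 mm across, 52 mm high; origin: centre of its underside
- dropper: bystander: brown dropper bottle, 30 mm across, 96 mm high; origin: centre of its underside
- pot: bystander: pot with a green lid, 62 mm across and high; origin: centre of its underside
- bottle: bystander: tall squeeze bottle, 66 mm across, 235 mm high; origin: centre of its underside
- vernier: bystander: digital caliper lying flat, 58 x 206 x 13 mm; origin: centre of its underside

How it is judged:
On the way:
1. the fingers bear on the thumbwheel of the control box (contact force between the fingers and control_box above 0.5 N), for 0.1 s.
At the end, for the whole second after the job is handed in: The plate from the bay set apart stands still in the narrowest slot that takes it: down within 4 mm, centred within 4 mm across and 25 mm along, upright and in line within 0.15 rad. The still wheel reads that slot's number within 0.15 rad. The other plates are in their bays, within 20 mm (((x of plate_a in the frame of slot_2 between -0.025 and 0.025 m and y of plate_a in the frame of slot_2 between -0.004 and 0.004 m and z of plate_a in the frame of slot_2 between -0.004 and 0.004 m and angle between plate_a's own z axis and vertical below 0.15 rad and angle between the x axis of plate_a and the x axis of step_gauge, either way round below 0.15 rad and linear speed of plate_a below 0.02 m/s and value of joint digit_wheel between 1.10664 and 1.40664 rad and y of plate_b in the frame of plate_rack between 0.01 and 0.08 m and distance of each of plate_b, plate_c from where it was at the start of the episode below 0.02 m and angle between each of plate_b, plate_c's own z axis and vertical below 0.6 rad and y of plate_c in the frame of plate_rack between 0.01 and 0.08 m) or (x of plate_b in the frame of slot_3 between -0.025 and 0.025 m and y of plate_b in the frame of slot_3 between -0.004 and 0.004 m and z of plate_b in the frame of slot_3 between -0.004 and 0.004 m and angle between plate_b's own z axis and vertical below 0.15 rad and angle between the x axis of plate_b and the x axis of step_gauge, either way round below 0.15 rad and linear speed of plate_b below 0.02 m/s and value of joint digit_wheel between 1.73496 and 2.03496 rad and y of plate_a in the frame of plate_rack between 0.01 and 0.08 m and distance of each of plate_a, plate_c from where it was at the start of the episode below 0.02 m and angle between each of plate_a, plate_c's own z axis and vertical below 0.6 rad and y of plate_c in the frame of plate_rack between 0.01 and 0.08 m) or (x of plate_c in the frame of slot_4 between -0.025 and 0.025 m and y of plate_c in the frame of slot_4 between -0.004 and 0.004 m and z of plate_c in the frame of slot_4 between -0.004 and 0.004 m and angle between plate_c's own z axis and vertical below 0.15 rad and angle between the x axis of plate_c and the x axis of step_gauge, either way round below 0.15 rad and linear speed of plate_c below 0.02 m/s and value of joint digit_wheel between 2.36327 and 2.66327 rad and y of plate_a in the frame of plate_rack between 0.01 and 0.08 m and distance of each of plate_a, plate_b from where it was at the start of the episode below 0.02 m and angle between each of plate_a, plate_b's own z axis and vertical below 0.6 rad and y of plate_b in the frame of plate_rack between 0.01 and 0.08 m)) and velocity of joint digit_wheel between -0.05 and 0.05 rad/s); the robot touches nothing.
It fails at once if a bystander is pushed more than 30 mm or knocked over (distance of any of white_vial, dropper, pot, bottle, vernier from where it was at the start of the episode above 0.03 m or angle between any of white_vial, dropper, pot, bottle, vernier's own z axis and vertical above 0.5 rad).
It also fails if it takes over 64 s, if anything falls off the work surface, if the arm or the gripper's body presses on something with over 40 N, if the wrist force passes 120 N, or if a joint passes its speed limit or range.

## Working session

There is one attempt and no reset: what is moved stays moved. The work goes in short steps, Python scripts to look and compute and a shell command to move; the robot and the scene stay as the last step left them, time stands still between calls to the robot, and variables do not carry over. Pictures are saved under pics/ and viewed, at most 10 in all, crops included, and the job is handed in when it is done.

```bash
mkdir -p pics
cat > h.py <<'E'
import numpy as np, cv2
from workcell import manip
from scipy.spatial.transform import Rotation as R
def snap(n):
    s=manip.read_state(); p,d=manip.snapshot(n); c=manip.get_calibration(n)
    if 'T' in c: T=c['T']
    else:
        W=np.eye(4); q=s['tcp_rot']; W[:3,:3]=R.from_quat([q[1],q[2],q[3],q[0]]).as_matrix(); W[:3,3]=s['tcp_pos']; T=W@c['tool_from_camera']
    return p,d,np.array(c['intrinsics']),np.array(T)
def cloud(d,K,T):
    v,u=np.mgrid[:d.shape[0],:d.shape[1]]
    P=np.stack([(u-K[0,2])/K[0,0]*d,-(v-K[1,2])/K[1,1]*d,-d],-1)
    return P@T[:3,:3].T+T[:3,3]
def save(n,p): cv2.imwrite('pics/'+n,p[...,::-1])
E
python3 - <<'E'
from h import *
print(manip.read_state(), manip.nose_length)
ims=[]
for n in ['top','side']:
    p,d,K,T=snap(n); save(n+'1.png',p); np.savez(n+'1.npz',p=p,d=d,K=K,T=T); print(n,T[:3,3].round(3),K[0,0])
    for q in ['plate_a','plate_rack','lone_bay','step_gauge','slot_1','slot_5','slot_3','control_box','wheel_top','spectrometer','white_vial','dropper','pot','bottle','vernier']:
        print(q,[(np.round(r['at'],3).tolist(),round(r['conf'],2)) for r in manip.tip_of(n,q)][:4])
E
```

```text
{'t': 0.0, 'joint_pos': array([ 1.17639704e+00,  3.13990335e-01,  4.49600575e-02,  1.30362764e+00,
       -1.29554985e-05,  1.43117197e+00]), 'joint_velocities': array([-0.00147269, -0.00025427, -0.00086442,  0.00033817, -0.00093564,
       -0.00078655]), 'effort': array([ 5.68705957e-05, -4.80635440e+01,  2.98527360e+01,  1.98729686e-02,
       -1.91378109e-05,  1.07394669e-05]), 'tcp_pos': array([0.14475335, 0.55597835, 0.25540684]), 'tcp_rot': array([-2.39342071e-04,  1.27043150e-01,  9.91896755e-01, -8.99519078e-04]), 'ft_force': array([-0.40979662, -0.12298791,  0.68357575]), 'ft_torque': array([ 0.00489564, -0.00381311, -0.029892  ]), 'grip_force': 0.0, 'finger_gap': 0.0856001403340708} 0.025
top [0.396 0.092 1.072] 390.23761037920394
plate_a [([0.47, 0.439, 0.007], 0.94), ([0.445, 0.474, 0.009], 0.63)]
plate_rack [([0.469, 0.416, -0.001], 0.85), ([0.499, -0.163, 0.003], 0.31)]
lone_bay [([0.488, 0.37, 0.007], 0.92), ([0.484, 0.055, 0.013], 0.64), ([0.47, 0.416, -0.003], 0.48)]
step_gauge [([0.492, 0.101, -0.0], 0.75), ([0.469, 0.441, 0.009], 0.52)]
slot_1 [([0.49, 0.06, 0.012]
[... 1107 characters left out ...]
 0.012], 0.88), ([0.493, 0.09, 0.01], 0.77), ([0.464, 0.441, 0.009], 0.7)]
slot_5 [([0.503, 0.158, 0.013], 0.92), ([0.498, 0.142, 0.012], 0.88), ([0.493, 0.09, 0.01], 0.77), ([0.464, 0.441, 0.009], 0.7)]
slot_3 [([0.503, 0.158, 0.013], 0.92), ([0.498, 0.142, 0.012], 0.88), ([0.493, 0.09, 0.01], 0.77), ([0.464, 0.441, 0.009], 0.7)]
control_box [([0.501, -0.166, -0.003], 0.95), ([0.442, 0.471, 0.007], 0.44)]
wheel_top [([0.498, -0.162, 0.097], 0.89)]
spectrometer []
white_vial [([0.419, -0.021, 0.003], 0.48)]
dropper [([0.518, 0.261, -0.002], 0.52), ([0.495, 0.106, -0.001], 0.33)]
pot [([0.65, -0.265, -0.001], 0.91)]
bottle [([0.642, 0.258, -0.003], 0.71)]
vernier [([0.648, 0.408, -0.0], 0.7)]
```

```bash
ls pics; python3 -m crank 2>&1 | head
```

```text
side1.png
top1.png
invalid input
```

View pics/top1.png

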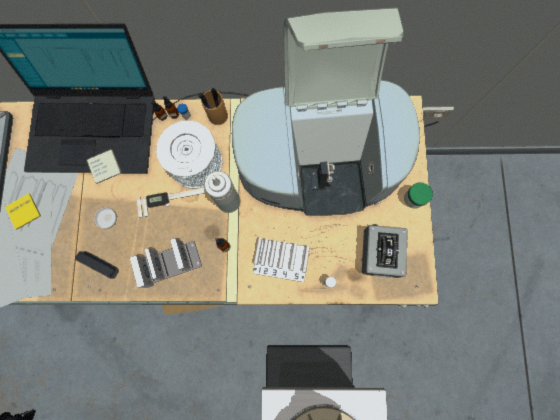

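View pics/side1.png

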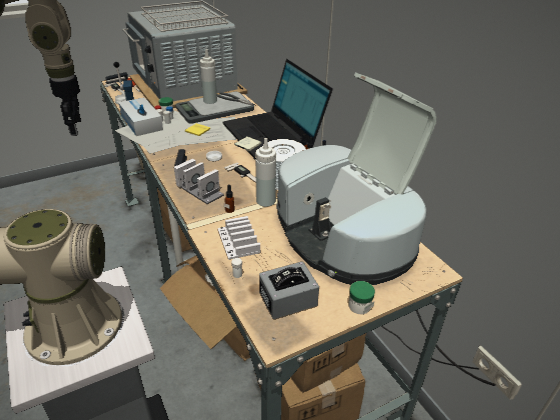

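The top view shows the rack at about (165,260), yawed roughly +23°, with the dropper at (223,244). The gauge is at about (280,258), yawed roughly -7°, and the box is at about (385,250). The side view agrees with this, and the networks' points fit the listed sizes. I'm moving over the lone bay.

```bash
cat >> h.py <<'E'
def delta(x,y,z,yaw):
    """yaw: wanted world angle (deg) of tool y; prints tool-axis shift (after turning) and turn about tool z"""
    s=manip.read_state(); q=s['tcp_rot']; M=R.from_quat([q[1],q[2],q[3],q[0]]).as_matrix()
    cur=np.degrees(np.arctan2(M[1,1],M[0,1])); a=np.radians(yaw)
    w=np.array([x,y,z])-s['tcp_pos']
    print('turn z',round(-(((yaw-cur)+180)%360-180),2),'shift after turn (mm)',(1000*np.array([w@[-np.sin(-a+np.pi)*-1*-1 if 0 else np.cos(a+np.pi/2),np.sin(a+np.pi/2),0],w@[np.cos(a),np.sin(a),0],-w[2]])).round(1),'tilt',np.degrees(np.arccos(-M[2,2])).round(2),'F',s['ft_force'].round(1),'t',round(s['t'],2),'tcp',s['tcp_pos'].round(4),'yaw',cur.round(2))
E
sed -i 's/np.array(\[w@\[-np.sin(-a+np.pi)\*-1\*-1 if 0 else np.cos/np.array([w@[np.cos/' h.py
python3 -m crank '0 0 0 0 0 -10; 0 0 0 0 0 -10; 0 0 0 0 0 -10; 0 0 0 0 0 -7.2'
python3 -m crank '-0.030 -0.038 0 0 0 0; -0.03 -0.038 0 0 0 0; -0.03 -0.038 0 0 0 0; -0.03 -0.038 0 0 0 0'
python3 -m crank '-0.030 -0.038 0 0 0 0; -0.03 -0.038 0 0 0 0; -0.03 -0.038 0 0 0 0; -0.03 -0.038 0 0 0 0;0 0 0 0 0 0'
python3 - <<'E'
from h import *
delta(.488,.37,.25,112.6)
p,d,K,T=snap('wrist'); save('w1.png',p); np.savez('w1.npz',p=p,d=d,K=K,T=T)
print(T.round(3))
for q in ['plate_a','lone_bay','plate_rack']: print(q,[(np.round(r['at'],4).tolist(),round(r['conf'],2)) for r in manip.tip_of('wrist',q)][:4])
E
```

```text
t: 2.1
tcp_pos: [0.1449, 0.5565, 0.2563]
tcp_rot: [0.0, -0.198, 0.98, 0.0]
ft_force: [0.5, 0.0, -0.6]
finger_gap: 0.0855
grip_force: 0.0
t: 2.6
tcp_pos: [0.3154, 0.4615, 0.2564]
tcp_rot: [0.0, -0.196, 0.981, 0.0]
ft_force: [0.5, 1.4, -0.5]
finger_gap: 0.0855
grip_force: 0.0
t: 3.22
tcp_pos: [0.4862, 0.3661, 0.2557]
tcp_rot: [0.0, -0.194, 0.981, -0.0]
ft_force: [-1.3, 0.1, 0.2]
finger_gap: 0.0853
grip_force: 0.0
turn z -0.27 shift after turn (mm) [-3.1  2.9  5.7] tilt 0.03 F [-1.3  0.1  0.2] t 3.23 tcp [0.4862 0.3661 0.2557] yaw 112.33
[[-0.381 -0.879 -0.288  0.412]
 [ 0.925 -0.362 -0.119  0.335]
 [ 0.    -0.311  0.95   0.374]
 [ 0.     0.     0.     1.   ]]
plate_a [([0.4663, 0.4381, 0.0071], 0.98), ([0.45, 0.474, 0.0108], 0.92), ([0.4966, 0.3697, 0.0039], 0.91)]
lone_bay [([0.4917, 0.3703, 0.0045], 0.83)]
plate_rack [([0.4724, 0.4176, -0.0], 0.86), ([0.5049, 0.1564, 0.0085], 0.7)]
```

View pics/w1.png

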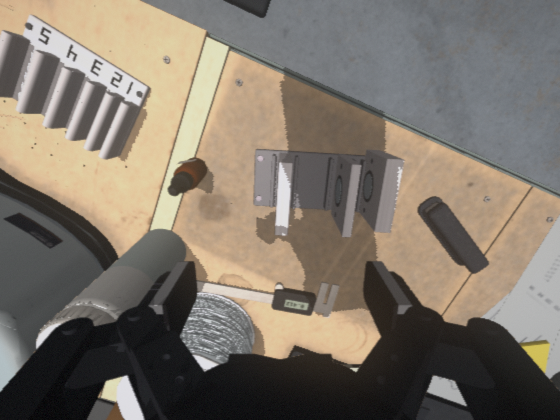

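The lone plate stands at about (283,195) px and looks thinner than the other two at (347,195) and (383,190). Depth will give its top edge more exactly.

Run:
```python
from h import *
f=np.load('w1.npz'); P=cloud(f['d'],f['K'],f['T'])
m=((P[...,2]>.077)&(P[...,2]<.092)&(P[...,1]>.32)&(f['d']>0)&(np.arange(420)[:,None]<250)).astype(np.uint8)
n,l,st,_=cv2.connectedComponentsWithStats(m)
for i in range(1,n):
    if st[i,4]<40: continue
    Q=P[l==i]; (c,wh,a)=cv2.minAreaRect((Q[:,:2]*1000).astype(np.float32))
    print(st[i],np.round(c,1),np.round(wh,1),round(a,1),'z',Q[:,2].mean().round(4))
# walls of rack: z 20..28mm
for lo,hi in[(.02,.028)]:
    m=((P[...,2]>lo)&(P[...,2]<hi)&(P[...,0]<.56)&(P[...,1]>.32)&(P[...,1]<.52)&(np.arange(420)[:,None]<250))
    Q=P[m]; print(cv2.minAreaRect((Q[:,:2]*1000).astype(np.float32)))
```

```text
[ 373  158   31   75 1412] [447.7 471.8] [80.4 18.8] 18.7 z 0.083
[275 161  18  75 984] [492.5 371.7] [79.8 14. ] 18.9 z 0.0833
[341 163  20  74 784] [466.9 438. ] [79.2 10.5] 18.7 z 0.0829
((470.8904113769531, 418.8625183105469), (84.82389831542969, 133.92262268066406), 21.750864028930664)
```

```bash
python3 -m crank '0 0 0.03 0 0 3.5; 0 0 0 0 0 0' 55
python3 - <<'E'
from h import *
delta(.4925,.3717,.077,108.8)
E
```

```text
t: 3.68
tcp_pos: [0.4809, 0.3682, 0.2245]
tcp_rot: [-0.002, -0.167, 0.986, -0.001]
ft_force: [0.1, 0.9, 0.2]
finger_gap: 0.0515
grip_force: 0.0
turn z 0.45 shift after turn (mm) [-12.1  -0.4 147.5] tilt 0.25 F [0.1 0.9 0.2] t 3.67 tcp [0.4809 0.3682 0.2245] yaw 109.25
```

```bash
python3 -m crank '-0.012 0 0.03 0 0 0.4; 0 0 0.04 0 0 0; 0 0 0.01 0 0 0; 0 0 0 0 0 0'
python3 - <<'E'
from h import *
delta(.4925,.3717,.077,108.8)
E
```

```text
t: 4.18
tcp_pos: [0.4942, 0.3723, 0.1469]
tcp_rot: [-0.0, -0.163, 0.987, -0.0]
ft_force: [-0.7, 0.5, 0.2]
finger_gap: 0.0468
grip_force: 0.0
turn z -0.03 shift after turn (mm) [ 1.8 -0.  69.9] tilt 0.03 F [-0.7  0.5  0.2] t 4.17 tcp [0.4942 0.3723 0.1469] yaw 108.77
```

```bash
python3 -m crank '0.002 0 0.03 0 0 0; 0 0 0.03 0 0 0; 0 0 0.01 0 0 0; 0 0 0 0 0 0'
python3 -m crank '0 0 0 0 0 0;0 0 0 0 0 0;0 0 0 0 0 0;0 0 0 0 0 0; 0 0 0 0 0 0' 0 50
python3 - <<'E'
from h import *
delta(.4925,.3717,.077,108.8)
E
```

```text
t: 4.68
tcp_pos: [0.4932, 0.3717, 0.0773]
tcp_rot: [0.0, -0.163, 0.987, 0.0]
ft_force: [0.2, -0.1, 0.3]
finger_gap: 0.0468
grip_force: 0.0
t: 5.3
tcp_pos: [0.4938, 0.372, 0.0779]
tcp_rot: [0.001, -0.163, 0.987, 0.001]
ft_force: [0.3, 0.5, 5.8]
finger_gap: 0.0131
grip_force: 49.8
turn z -0.09 shift after turn (mm) [1.3 0.2 0.9] tilt 0.17 F [0.3 0.5 5.8] t 5.3 tcp [0.4938 0.372  0.0779] yaw 108.71
```

Gap is 13 mm, so this is the 14 mm plate and it goes in slot 3. Lifting and moving over the gauge.

```bash
python3 -m crank '0 0 -0.02 0 0 0; 0 0 -0.03 0 0 0; 0 0 -0.04 0 0 0; 0 0 -0.04 0 0 0; 0 0 -0.03 0 0 0'
python3 -m crank '0 0 0 0 0 8.7; 0 0 0 0 0 8.7; 0 0 0 0 0 8.8; -0.005 -0.03 0 0 0 0'
python3 -m crank '-0.005 -0.04 0 0 0 0; -0.005 -0.05 0 0 0 0; -0.005 -0.05 0 0 0 0; -0.005 -0.05 0 0 0 0; -0.005 -0.035 0 0 0 0'
python3 -m crank '0 0 0 0 0 0;0 0 0 0 0 0'
python3 - <<'E'
from h import *
delta(.495,.115,.24,82.5)
p,d,K,T=snap('wrist'); save('w2.png',p); np.savez('w2.npz',p=p,d=d,K=K,T=T)
for q in ['slot_3','step_gauge','plate_a']: print(q,[(np.round(r['at'],4).tolist(),round(r['conf'],2)) for r in manip.tip_of('wrist',q)][:6])
P=cloud(d,K,T)
m=(P[...,2]>.034)&(P[...,2]<.042)&(abs(P[...,0]-.495)<.08)&(abs(P[...,1]-.105)<.12)&(d>0)
n,l,st,_=cv2.connectedComponentsWithStats(m.astype(np.uint8))
for i in range(1,n):
    if st[i,4]<40: continue
    Q=P[l==i]; (c,wh,a)=cv2.minAreaRect((Q[:,:2]*1000).astype(np.float32))
    print(st[i],np.round(c,1),np.round(wh,1),round(a,1),'z',Q[:,2].max().round(4))
E
```

```text
t: 5.92
tcp_pos: [0.4929, 0.3714, 0.2382]
tcp_rot: [0.001, -0.162, 0.987, 0.0]
ft_force: [-0.1, -0.3, -0.8]
finger_gap: 0.0134
grip_force: 48.8
t: 6.42
tcp_pos: [0.4936, 0.3418, 0.2359]
tcp_rot: [-0.0, 0.065, 0.998, 0.0]
ft_force: [0.5, -0.4, -0.8]
finger_gap: 0.0132
grip_force: 48.9
t: 7.05
tcp_pos: [0.4887, 0.1127, 0.2363]
tcp_rot: [-0.0, 0.066, 0.998, -0.0]
ft_force: [0.0, 0.3, -1.6]
finger_gap: 0.0132
grip_force: 49.1
t: 7.3
tcp_pos: [0.4892, 0.1148, 0.2363]
tcp_rot: [-0.0, 0.066, 0.998, 0.0]
ft_force: [-0.2, 0.6, -1.5]
finger_gap: 0.0132
grip_force: 49.0
turn z -0.02 shift after turn (mm) [-5.7  0.9 -3.7] tilt 0.03 F [-0.2  0.6 -1.5] t 7.3 tcp [0.4892 0.1148 0.2363] yaw 82.48
slot_3 [([0.5047, 0.1589, 0.0074], 0.74), ([0.496, 0.1142, 0.0092], 0.6), ([0.4955, 0.0905, 0.0091], 0.59), ([0.4992, 0.1436, 0.0098], 0.56), ([0.4868, 0.0514, 0.0115], 0.56)]
step_gauge [([0.4958, 0.1079, -0.0], 0.86)]
plate_a [([0.4956, 0.1172, 0.164], 0.86), ([0.4665, 0.4366, 0.0098], 0.82)]
[209 157  10  61 488] [481.8  40. ] [ 9.3 70.2] 80.2 z 0.0387
[240 158   9  61 478] [487.4  74. ] [ 9.3 70.2] 80.1 z 0.0398
[266 159  10  32 151] [475.3 106. ] [ 9.  35.7] 79.7 z 0.0384
[290 160   9  47 252] [488.6 130.8] [ 9.  53.4] 82.9 z 0.039
[306 161  13  60 476] [500.3 150.2] [ 9.6 69.6] 80.3 z 0.0389
[322 162  13  60 469] [503.8 167.8] [ 9.4 69.9] 80.7 z 0.0392
```

View pics/w2.png

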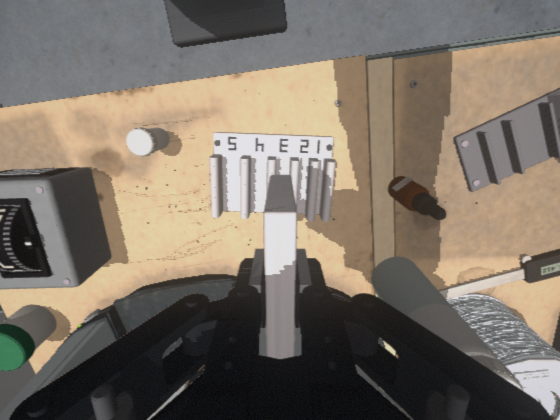

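Plate in hand is seen end-on at (280,270) px and the gauge walls fit the drawing: gauge yaw -9.8°, centre (0.4928,0.1039). Next I check the plate's offset in the hand with the same camera.

Run:
```python
from h import *
f=np.load('w2.npz'); P=cloud(f['d'],f['K'],f['T'])
s=manip.read_state(); M=R.from_quat(np.roll(s['tcp_rot'],-1)).as_matrix()
L=(P-s['tcp_pos'])@M*1000
m=(f['d']>0)&(abs(L[...,1])<25)&(L[...,2]>5)&(L[...,2]<90)&(abs(L[...,0])<60)
for a,b in[(30,40),(40,50),(50,60),(60,66)]:
    Q=L[m&(L[...,2]>a)&(L[...,2]<b)&(L[...,0]>33)]
    if len(Q): print(a,b,len(Q),np.percentile(Q,[1,50,99],axis=0).round(1).tolist())
Q=L[m&(L[...,0]>25)]; print('max z',Q[:,2].max(),'front x',np.percentile(Q[:,0],95))
delta(.4949,.1159,.11,80.2)
```

```text
30 40 115 [[40.0, -7.8, 30.3], [40.8, -1.4, 34.9], [41.1, 5.6, 39.9]]
40 50 99 [[39.9, -7.3, 40.1], [40.8, -0.9, 45.0], [41.1, 5.5, 49.6]]
50 60 75 [[39.9, -7.6, 50.0], [40.8, -0.9, 55.0], [41.1, 5.9, 59.9]]
60 66 46 [[40.0, -7.8, 60.1], [40.8, -1.2, 62.8], [41.1, 5.5, 65.7]]
max z 67.6885105535368 front x 41.0152803778385
turn z 2.39 shift after turn (mm) [ -5.6   1.3 126.2] tilt 0.01 F [-0.9 -0.7 -0.6] t 7.5 tcp [0.4892 0.1156 0.2362] yaw 82.59
```

```bash
python3 -m crank '0 0 0 0 0 2.35; -0.0065 0.0023 0.03 0 0 0; 0 0 0.04 0 0 0; 0 0 0.03 0 0 0; 0 0 0.01 0 0 0'
python3 -m crank '0 0 0 0 0 0;0 0 0 0 0 0'
python3 - <<'E'
from h import *
delta(.4952,.1169,.08,80.2)
E
```

```text
t: 8.12
tcp_pos: [0.4946, 0.1164, 0.1244]
tcp_rot: [-0.002, 0.085, 0.996, -0.0]
ft_force: [-0.2, -0.4, -0.9]
finger_gap: 0.0132
grip_force: 49.0
t: 8.38
tcp_pos: [0.4971, 0.1161, 0.1276]
tcp_rot: [0.001, 0.086, 0.996, 0.0]
ft_force: [0.1, 0.9, -0.3]
finger_gap: 0.0133
grip_force: 49.0
turn z -0.03 shift after turn (mm) [ 2.   0.5 47.6] tilt 0.14 F [ 0.1  0.9 -0.3] t 8.38 tcp [0.4971 0.1161 0.1276] yaw 80.17
```

```bash
python3 -m crank '0.002 0.0003 0.01 0 0 0; 0 0 0.01 0 0 0; 0 0 0.006 0 0 0; 0 0 0.004 0 0 0; 0 0 0 0 0 0'
python3 -m crank '0 0 0.003 0 0 0; 0 0 0.003 0 0 0;0 0 0 0 0 0'
python3 - <<'E'
from h import *
delta(.4952,.1169,.08,80.2)
E
```

```text
t: 9.0
tcp_pos: [0.4939, 0.1163, 0.0959]
tcp_rot: [-0.0, 0.086, 0.996, -0.0]
ft_force: [-0.0, -0.2, -0.6]
finger_gap: 0.0135
grip_force: 49.1
t: 9.38
tcp_pos: [0.494, 0.1164, 0.0901]
tcp_rot: [-0.0, 0.086, 0.996, 0.0]
ft_force: [0.8, 0.4, -1.2]
finger_gap: 0.0133
grip_force: 49.1
turn z -0.05 shift after turn (mm) [-1.1  0.7 10.1] tilt 0.02 F [ 0.8  0.4 -1.2] t 9.38 tcp [0.494  0.1164 0.0901] yaw 80.15
```

Already down between the walls (bottom around 20 mm) with no force. Continuing down.

```bash
python3 -m crank '0 0 0.004 0 0 0; 0 0 0.003 0 0 0;0 0 0.002 0 0 0; 0 0 0 0 0 0'
python3 -m crank '0 0 0.001 0 0 0; 0 0 0 0 0 0'
python3 - <<'E'
from h import *
delta(.4952,.1169,.08,80.2)
E
```

```text
t: 9.88
tcp_pos: [0.494, 0.1164, 0.0811]
tcp_rot: [-0.0, 0.086, 0.996, 0.0]
ft_force: [-0.1, -0.5, -0.8]
finger_gap: 0.0133
grip_force: 49.1
t: 10.12
tcp_pos: [0.4942, 0.1164, 0.0803]
tcp_rot: [0.0, 0.086, 0.996, 0.0]
ft_force: [0.6, 0.2, -1.3]
finger_gap: 0.0134
grip_force: 49.1
turn z -0.05 shift after turn (mm) [-0.9  0.7  0.3] tilt 0.0 F [ 0.6  0.2 -1.3] t 10.12 tcp [0.4942 0.1164 0.0803] yaw 80.15
```

```bash
python3 -m crank '0 0 0.001 0 0 0; 0 0 0 0 0 0'
python3 -m crank '0 0 0 0 0 0; 0 0 0 0 0 0; 0 0 0 0 0 0' 40
python3 -m crank '0 0 -0.02 0 0 0; 0 0 -0.04 0 0 0; 0 0 -0.05 0 0 0; 0 0 -0.04 0 0 0; 0 0 0 0 0 0'
python3 - <<'E'
from h import *
delta(.4952,.1169,.08,80.2)
p,d,K,T=snap('wrist'); save('w3.png',p); np.savez('w3.npz',p=p,d=d,K=K,T=T)
P=cloud(d,K,T)
for lo,hi,k in [(.034,.042,'wall'),(.078,.092,'plate')]:
  m=(P[...,2]>lo)&(P[...,2]<hi)&(abs(P[...,0]-.495)<.08)&(abs(P[...,1]-.105)<.12)&(d>0)
  n,l,st,_=cv2.connectedComponentsWithStats(m.astype(np.uint8))
  for i in range(1,n):
    if st[i,4]<80: continue
    Q=P[l==i]; (c,wh,a)=cv2.minAreaRect((Q[:,:2]*1000).astype(np.float32))
    print(k,np.round(c,1),np.round(wh,1),round(a,1),'z',np.median(Q[:,2]).round(4))
for q in ['wheel_top','control_box','slot_3']: print(q,[(np.round(r['at'],4).tolist(),round(r['conf'],2)) for r in manip.tip_of('wrist',q)][:5])
E
```

```text
t: 10.38
tcp_pos: [0.4942, 0.1164, 0.0799]
tcp_rot: [0.0, 0.086, 0.996, 0.0]
ft_force: [-2.7, 0.5, 4.6]
finger_gap: 0.0128
grip_force: 49.9
t: 10.75
tcp_pos: [0.4941, 0.1164, 0.0792]
tcp_rot: [-0.0, 0.086, 0.996, 0.0]
ft_force: [-0.4, -0.1, -0.4]
finger_gap: 0.0342
grip_force: 0.0
t: 11.38
tcp_pos: [0.4963, 0.1166, 0.2328]
tcp_rot: [0.003, 0.086, 0.996, 0.001]
ft_force: [-0.2, 0.5, -0.6]
finger_gap: 0.0343
grip_force: 0.0
turn z -0.05 shift after turn (mm) [1.100e+00 1.000e-01 1.528e+02] tilt 0.4 F [-0.2  0.5 -0.6] t 11.38 tcp [0.4963 0.1166 0.2328] yaw 80.15
wall [481.6  40.3] [ 9.4 69.8] 80.4 z 0.0363
wall [487.3  73.7] [ 9.4 69.7] 80.0 z 0.0366
wall [492.3 102.9] [ 9.  69.8] 79.7 z 0.0365
wall [496.8 129.2] [ 8.9 69.6] 80.6 z 0.0364
wall [500.6 150.2] [ 9.5 70. ] 80.3 z 0.0365
wall [503.2 167.8] [ 9.6 69.3] 80.6 z 0.0365
plate [492.7 116.5] [13.9 79.2] 80.1 z 0.0852
wheel_top [([0.4964, 0.1057, -0.0022], 0.54)]
control_box [([0.4972, -0.1615, -0.0011], 0.73)]
slot_3 [([0.4935, 0.0878, 0.0086], 0.93), ([0.5033, 0.1541, 0.0066], 0.91), ([0.4893, 0.0524, 0.0143], 0.87), ([0.4949, 0.1148, 0.0102], 0.72), ([0.4978, 0.1409, 0.0129], 0.68)]
```

Plate is seated: top at 85 mm, centred and in line. On to the thumbwheel.

```bash
python3 -m crank '-0.006 -0.03 -0.01 0 0 0; -0.01 -0.05 0 0 0 0; -0.01 -0.055 0 0 0 0; -0.01 -0.055 0 0 0 0; -0.01 -0.05 0 0 0 0' 0 40
python3 -m crank '-0.005 -0.035 0 0 0 0;0 0 0 0 0 0;0 0 0 0 0 0'
python3 - <<'E'
from h import *
delta(.499,-.163,.24,80.2)
p,d,K,T=snap('wrist'); np.savez('w4.npz',p=p,d=d,K=K,T=T); save('w4.png',cv2.resize(p,(784,588)))
for q in ['wheel_top','control_box']: print(q,[(np.round(r['at'],4).tolist(),round(r['conf'],2)) for r in manip.tip_of('wrist',q)][:5])
P=cloud(d,K,T)
for lo,hi,k in [(.072,.079,'box'),(.084,.0905,'ears'),(.095,.105,'wheel')]:
  m=(P[...,2]>lo)&(P[...,2]<hi)&(abs(P[...,0]-.499)<.1)&(abs(P[...,1]+.163)<.09)&(d>0)
  n,l,st,_=cv2.connectedComponentsWithStats(m.astype(np.uint8))
  for i in range(1,n):
    if st[i,4]<80: continue
    Q=P[l==i]; (c,wh,a)=cv2.minAreaRect((Q[:,:2]*1000).astype(np.float32))
    print(k,st[i],np.round(c,1),np.round(wh,1),round(a,1),'z',np.percentile(Q[:,2],[50,99]).round(4))
E
```

```text
t: 12.2
tcp_pos: [0.4974, -0.1295, 0.2376]
tcp_rot: [-0.001, 0.086, 0.996, 0.001]
ft_force: [1.1, 0.2, -0.1]
finger_gap: -0.0
grip_force: 0.0
t: 12.58
tcp_pos: [0.4966, -0.1627, 0.238]
tcp_rot: [-0.001, 0.086, 0.996, 0.001]
ft_force: [0.7, 0.5, -0.3]
finger_gap: 0.0001
grip_force: 0.0
turn z -0.07 shift after turn (mm) [-2.4  0.1 -2. ] tilt 0.16 F [ 0.7  0.5 -0.3] t 12.57 tcp [ 0.4966 -0.1627  0.238 ] yaw 80.13
wheel_top [([0.4966, -0.1653, 0.0999], 0.8), ([0.4937, 0.0886, 0.0113], 0.37)]
control_box [([0.4961, -0.1658, -0.001], 0.9)]
box [ 223  132  106  123 6939] [ 498.4 -164.4] [ 99.5 123. ] 84.4 z [0.0762 0.078 ]
box [256 160  44  77 410] [ 498.9 -164.5] [39.2 78. ] 84.3 z [0.0766 0.0789]
ears [259 165  36  14 277] [ 469.7 -161.2] [33.1  9.2] 84.1 z [0.0875 0.0904]
ears [299 192   7  16  87] [ 501.1 -142. ] [ 6.  14.4] 83.4 z [0.0883 0.0897]
ears [252 196   8  15  92] [ 496.6 -186.8] [ 5.9 14. ] 85.0 z [0.0885 0.0902]
ears [264 227  34   6 115] [ 527.8 -167.5] [33.1  6.8] 85.5 z [0.0873 0.0903]
wheel [ 259  182   39   46 1448] [ 499.8 -164.6] [34.  44.4] 84.4 z [0.099  0.1018]
```

View pics/w4.png

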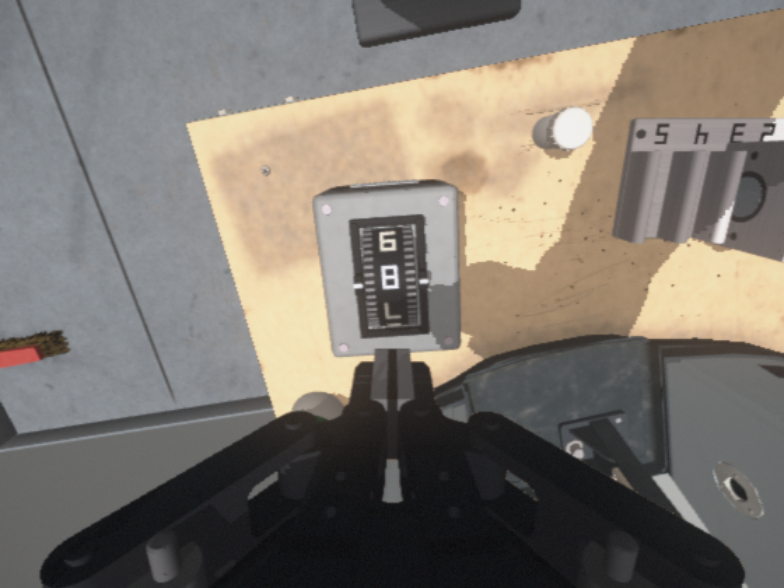

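The wheel shows 8 at (390,277), slightly front of the pointers at about (357,287) and (425,281). It therefore reads about 7.8, with 7 on the far (+x) side, as described. Drawing the rim top toward -x (tool +x) by about 4.8 numerals reaches 3.

```bash
cat >> h.py <<'E'
BOX=np.array([.4988,-.1645]); BY=np.radians(-5.6)
def ang(P):
    w=P[...,:2]-BOX; xb=w[...,0]*np.cos(BY)+w[...,1]*np.sin(BY); yb=-w[...,0]*np.sin(BY)+w[...,1]*np.cos(BY)
    return np.degrees(np.arctan2(xb,P[...,2]-.06)),yb*1000
def unwrap(p,d,K,T,name):
    """orthographic unrolled view of the rim: rows angle +60..-60 deg (0.25 deg), cols y -25..25 mm"""
    th,yb=np.meshgrid(np.radians(np.arange(60,-60,-.25)),np.arange(-.025,.025,.0002),indexing='ij')
    xb=.04*np.sin(th); X=np.stack([BOX[0]+xb*np.cos(BY)-yb*np.sin(BY),BOX[1]+xb*np.sin(BY)+yb*np.cos(BY),.06+.04*np.cos(th)],-1)
    C=(X-T[:3,3])@T[:3,:3]; u=K[0,0]*C[...,0]/-C[...,2]+K[0,2]; v=-K[1,1]*C[...,1]/-C[...,2]+K[1,2]
    im=cv2.remap(p,u.astype(np.float32),v.astype(np.float32),cv2.INTER_LINEAR)
    b=(im[:,70:180].min(-1)>120).sum(1)   # |y|<11mm
    im=np.ascontiguousarray(im[:,::-1]); im[240]=(255,0,0); save(name,im); return b
E
python3 - <<'E'
from h import *
f=np.load('w4.npz'); b=unwrap(f['p'],f['d'],f['K'],f['T'],'u4.png')
on=b>4; e=np.flatnonzero(np.diff(on.astype(int))); print([60-.25*x for x in e])
xy=BOX+[.0003,.001]
delta(xy[0]+.02*np.cos(BY),xy[1]+.02*np.sin(BY),.14,84.4)
E
```

```text
[np.float64(54.0), np.float64(37.5), np.float64(17.0), np.float64(1.25), np.float64(-22.25), np.float64(-35.5), np.float64(-59.5)]
turn z -4.15 shift after turn (mm) [-22.   -1.3  98.9] tilt 0.06 F [-0.1 -0.5  1.1] t 12.72 tcp [ 0.4972 -0.162   0.2389] yaw 80.25
```

View pics/u4.png

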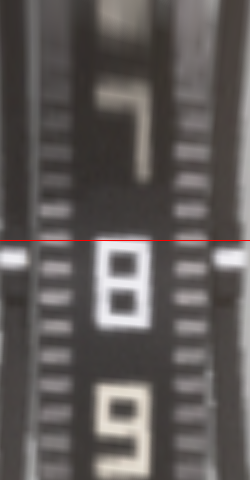

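Unrolled rim: 8 is centred about -10.5° from the pointers and 7 at about +27°, so the reading is about 7.72. It needs about 170° of draw toward the front.

```bash
python3 -m crank '0 0 0.02 0 0 -4.15; -0.021 -0.0013 0.03 0 0 0; 0 0 0.03 0 0 0; 0 0 0.015 0 0 0; 0 0 0 0 0 0'
python3 - <<'E'
from h import *
xy=BOX+[.0003,.001]
delta(xy[0]+.02*np.cos(BY),xy[1]+.02*np.sin(BY),.124,84.4)
E
```

```text
t: 13.35
tcp_pos: [0.5174, -0.1656, 0.1435]
tcp_rot: [-0.001, 0.049, 0.999, 0.001]
ft_force: [-0.0, 0.3, 0.7]
finger_gap: 0.0
grip_force: 0.0
turn z -0.04 shift after turn (mm) [-1.6  0.3 19.5] tilt 0.14 F [-0.   0.3  0.7] t 13.35 tcp [ 0.5174 -0.1656  0.1435] yaw 84.36
```

```bash
python3 -m crank '0 0 0.01 0 0 0; 0 0 0.006 0 0 0; 0 0 0 0 0 0' | grep -E 'tcp_pos|force'
for i in 1 2 3; do python3 -m crank '0 0 0.001 0 0 0; 0 0 0 0 0 0' | grep -E 'tcp_pos|ft_force'; done
```

```text
tcp_pos: [0.5179, -0.1666, 0.1281]
ft_force: [-0.5, 0.1, 0.5]
grip_force: 0.0
tcp_pos: [0.5182, -0.1668, 0.1275]
ft_force: [0.8, 0.9, 0.2]
tcp_pos: [0.5181, -0.1667, 0.1262]
ft_force: [-0.5, -0.5, -0.5]
tcp_pos: [0.5181, -0.1666, 0.1252]
ft_force: [0.3, 0.4, -0.5]
```

```bash
for i in 1 2; do python3 -m crank '0 0 0.001 0 0 0; 0 0 0 0 0 0' | grep -E 'tcp_pos|ft_force'; done
```

```text
tcp_pos: [0.5181, -0.1666, 0.1242]
ft_force: [-0.4, -0.6, -0.7]
tcp_pos: [0.5182, -0.1667, 0.1234]
ft_force: [-0.3, -0.1, 1.2]
```

```bash
python3 -m crank '0 0 0.001 0 0 0; 0 0 0 0 0 0' | grep -E 'tcp_pos|ft_force'
python3 -m crank '0.003 0 -0.0003 0 0 0; 0.003 0 -0.0003 0 0 0; 0.003 0 -0.0002 0 0 0' | grep -E 'tcp_pos|ft_force'
```

```text
tcp_pos: [0.5187, -0.1668, 0.123]
ft_force: [0.0, -0.4, 4.8]
tcp_pos: [0.511, -0.1661, 0.1245]
ft_force: [3.3, 2.2, 7.0]
```

```bash
python3 -m crank '0.004 0 0 0 0 0; 0.004 0 0 0 0 0; 0.004 0 0 0 0 0' | grep -E 'tcp_pos|ft_force'
python3 -m crank '0.004 0 0 0 0 0; 0.004 0 0 0 0 0; 0.003 0 0.0002 0 0 0;0.003 0 0.0004 0 0 0' | grep -E 'tcp_pos|ft_force'
```

```text
tcp_pos: [0.4989, -0.1648, 0.1249]
ft_force: [3.5, 2.1, 9.9]
tcp_pos: [0.4844, -0.1634, 0.124]
ft_force: [0.1, 2.3, 9.5]
```

```bash
python3 -m crank '0 0 -0.03 0 0 0; -0.01 0 -0.05 0 0 0; -0.01 0 -0.02 0 0 0; 0 0 0 0 0 0;0 0 0 0 0 0' | grep -E 'tcp_pos|ft_force'
python3 - <<'E'
from h import *
p,d,K,T=snap('wrist'); b=unwrap(p,d,K,T,'u5.png')
e=np.flatnonzero(np.diff((b>4).astype(int))); print([float(60-.25*x) for x in e])
xy=BOX+[.0003,.001]
delta(xy[0]+.02*np.cos(BY),xy[1]+.02*np.sin(BY),.126,84.4)
E
```

```text
tcp_pos: [0.5019, -0.1647, 0.2208]
ft_force: [-0.0, 0.2, -0.1]
[40.75, 40.0, 23.0, 0.25, -13.25, -36.5, -50.0]
turn z -0.1 shift after turn (mm) [-17.3   0.9  94.6] tilt 0.21 F [-1.  -0.5 -1.2] t 17.15 tcp [ 0.5017 -0.1646  0.2206] yaw 84.3
```

View pics/u5.png

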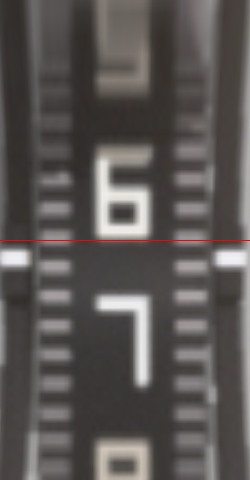

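The rim now shows 7 at -25° and 6 at +11.6°, so it reads 6.32 and the stroke didn't slip (50.5° over 34.5 mm). About 83 mm of draw remains, in two strokes.

```bash
python3 -m crank '-0.018 0.001 0.03 0 0 0; 0 0 0.04 0 0 0; 0 0 0.015 0 0 0; 0 0 0 0 0 0; 0 0 0 0 0 0' | grep -E 'tcp_pos|ft_force'
python3 - <<'E'
from h import *
xy=BOX+[.0003,.001]
delta(xy[0]+.021*np.cos(BY),xy[1]+.021*np.sin(BY),.1225,84.4)
E
```

```text
tcp_pos: [0.5217, -0.1663, 0.1386]
ft_force: [0.1, -0.5, 0.3]
turn z -0.11 shift after turn (mm) [ 1.7  0.6 16.1] tilt 0.08 F [ 0.1 -0.5  0.3] t 17.77 tcp [ 0.5217 -0.1663  0.1386] yaw 84.29
```

```bash
python3 -m crank '0.0015 0.0005 0.01 0 0 0; 0 0 0.0045 0 0 0; 0 0 0 0 0 0' | grep -E 'tcp_pos|ft_force'
python3 -m crank '0 0 0.0015 0 0 0; 0 0 0 0 0 0' | grep -E 'tcp_pos|ft_force'
```

```text
tcp_pos: [0.5198, -0.1653, 0.1231]
ft_force: [-0.7, -0.9, -0.3]
tcp_pos: [0.5206, -0.1655, 0.1224]
ft_force: [1.1, 1.0, 4.5]
```

```bash
python3 -m crank '0.003 0 -0.0004 0 0 0; 0.003 0 -0.0003 0 0 0; 0.003 0 -0.0003 0 0 0; 0.003 0 0 0 0 0' | grep -E 'tcp_pos|ft_force'
python3 -m crank '0.004 0 0 0 0 0; 0.004 0 0 0 0 0; 0.004 0 0 0 0 0; 0.004 0 0 0 0 0' | grep -E 'tcp_pos|ft_force'
python3 -m crank '0.004 0 0.0002 0 0 0; 0.003 0 0.0003 0 0 0; 0.003 0 0.0004 0 0 0; 0.003 0 0.0005 0 0 0' | grep -E 'tcp_pos|ft_force'
```

```text
tcp_pos: [0.5101, -0.1645, 0.1245]
ft_force: [3.7, 1.8, 12.0]
tcp_pos: [0.494, -0.1628, 0.1248]
ft_force: [2.2, 3.9, 12.7]
tcp_pos: [0.4796, -0.1614, 0.1227]
ft_force: [0.5, 1.5, 9.4]
```

```bash
python3 -m crank '0 0 -0.03 0 0 0; -0.01 0 -0.05 0 0 0; -0.015 0 -0.02 0 0 0; 0 0 0 0 0 0;0 0 0 0 0 0' | grep -E 'tcp_pos|ft_force'
python3 - <<'E'
from h import *
p,d,K,T=snap('wrist'); b=unwrap(p,d,K,T,'u6.png')
e=np.flatnonzero(np.diff((b>4).astype(int))); print([float(60-.25*x) for x in e])
xy=BOX+[.0003,.001]
delta(xy[0]+.021*np.cos(BY),xy[1]+.021*np.sin(BY),.1385,84.4)
E
```

```text
tcp_pos: [0.5024, -0.1633, 0.2194]
ft_force: [-0.6, 0.9, -0.3]
[52.5, 34.75, 12.0, -2.0, -25.25, -38.75]
turn z -0.11 shift after turn (mm) [-17.9  -0.7  80.7] tilt 0.23 F [0.2 0.2 0.4] t 20.57 tcp [ 0.5022 -0.1631  0.2192] yaw 84.29
```

View pics/u6.png

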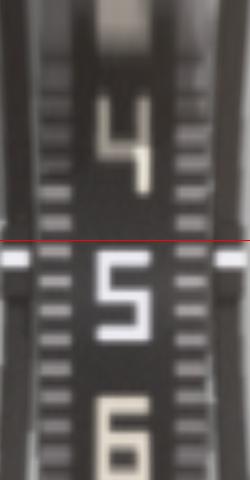

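Now 5 is centred at -13.6° (reads about 4.63), so about 58.5° remains. One more stroke of about 40 mm.

```bash
python3 -m crank '-0.017 -0.0007 0.03 0 0 0; 0 0 0.04 0 0 0; 0 0 0.01 0 0 0; 0 0 0 0 0 0; 0 0 0 0 0 0' | grep -E 'tcp_pos|ft_force'
python3 - <<'E'
from h import *
xy=BOX+[.0003,.001]
delta(xy[0]+.0215*np.cos(BY),xy[1]+.0215*np.sin(BY),.1231,84.4)
E
```

```text
tcp_pos: [0.5212, -0.1665, 0.1424]
ft_force: [0.1, -0.6, 0.0]
turn z -0.11 shift after turn (mm) [ 0.8  0.8 19.3] tilt 0.11 F [ 0.1 -0.6  0. ] t 21.2 tcp [ 0.5212 -0.1665  0.1424] yaw 84.29
```

```bash
python3 -m crank '0.001 0.001 0.01 0 0 0; 0 0 0.008 0 0 0; 0 0 0 0 0 0' | grep -E 'tcp_pos|ft_force'
python3 -m crank '0 0 0.0015 0 0 0; 0 0 0 0 0 0' | grep -E 'tcp_pos|ft_force'
```

```text
tcp_pos: [0.5199, -0.165, 0.123]
ft_force: [0.0, -0.9, 0.6]
tcp_pos: [0.5206, -0.1652, 0.1224]
ft_force: [0.5, 0.5, 5.5]
```

Same start as before (x = 0.5206). I'll repeat the stroke about 1.5 mm shorter.

```bash
python3 -m crank '0.003 0 -0.0004 0 0 0; 0.003 0 -0.0003 0 0 0; 0.003 0 -0.0003 0 0 0; 0.003 0 0 0 0 0' | grep -E 'tcp_pos|ft_force'
python3 -m crank '0.004 0 0 0 0 0; 0.004 0 0 0 0 0; 0.004 0 0 0 0 0; 0.004 0 0 0 0 0' | grep -E 'tcp_pos|ft_force'
python3 -m crank '0.004 0 0.0002 0 0 0; 0.003 0 0.0003 0 0 0; 0.003 0 0.0004 0 0 0; 0.0015 0 0.0003 0 0 0; 0 0 0 0 0 0' | grep -E 'tcp_pos|ft_force'
python3 -m crank '0 0 -0.03 0 0 0; -0.01 0 -0.05 0 0 0; -0.015 0 -0.02 0 0 0; 0 0 0 0 0 0;0 0 0 0 0 0' | grep -E 'tcp_pos|ft_force'
python3 - <<'E'
from h import *
p,d,K,T=snap('wrist'); b=unwrap(p,d,K,T,'u7.png')
e=np.flatnonzero(np.diff((b>4).astype(int))); print([float(60-.25*x) for x in e])
save('w7.png',p)
P=cloud(d,K,T)
m=(P[...,2]>.082)&(P[...,2]<.0905)&(abs(P[...,0]-.499)<.1)&(abs(P[...,1]+.163)<.09)&(d>0)
n,l,st,_=cv2.connectedComponentsWithStats(m.astype(np.uint8))
for i in range(1,n):
    if st[i,4]>60: print(st[i],cv2.minAreaRect((P[l==i][:,:2]*1000).astype(np.float32)))
im=np.concatenate([cv2.imread('pics/u7.png'),cv2.resize(p[100:280,160:400,::-1],(510,383))[:383].copy() if 0 else cv2.resize(p[100:290,180:390,::-1],(530,480))],1); cv2.imwrite('pics/c7.png',im)
delta(.5,-.16,.2,84.4)
E
```

```text
tcp_pos: [0.5101, -0.1642, 0.1246]
ft_force: [3.1, 2.7, 11.1]
tcp_pos: [0.4939, -0.1625, 0.1248]
ft_force: [3.1, 2.5, 12.4]
tcp_pos: [0.4807, -0.1612, 0.1229]
ft_force: [-2.5, 2.4, 11.7]
tcp_pos: [0.5039, -0.1631, 0.2197]
ft_force: [0.4, 0.3, -0.7]
[48.25, 25.25, 11.0, -12.25, -26.0, -49.0]
[259 161  39  13 385] ((469.53924560546875, -161.38067626953125), (33.39081954956055, 9.18548583984375), 84.14057922363281)
[250 191   7  17 116] ((496.49169921875, -186.5863494873047), (5.562161445617676, 13.950017929077148), 83.45568084716797)
[299 191   8  17 114] ((500.8603820800781, -142.28257751464844), (6.101095199584961, 13.728079795837402), 85.71910095214844)
[260 227  37   6 134] ((528.148193359375, -167.28985595703125), (33.20819091796875, 8.225886344909668), 84.39990997314453)
turn z -0.1 shift after turn (mm) [ 4.   2.6 19.5] tilt 0.23 F [-0.   0.5 -0.8] t 24.12 tcp [ 0.5037 -0.163   0.2195] yaw 84.3
```

View pics/c7.png

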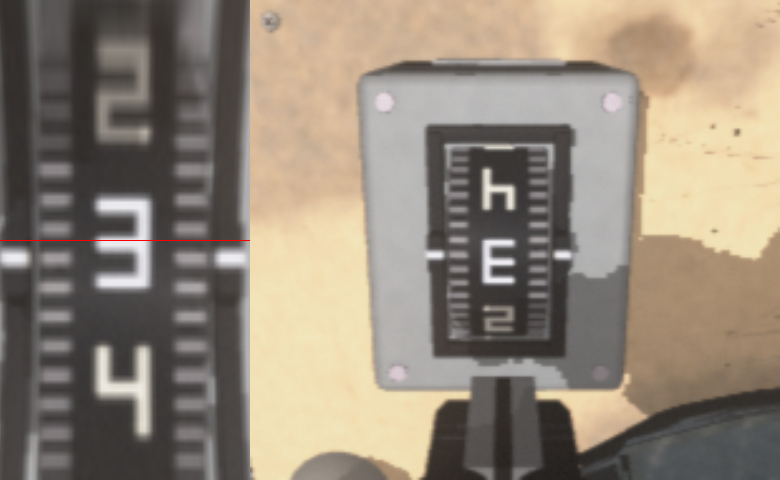

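3 stands between the pointers, with its centre 0.6° off (limit 8.6°). The ears' midpoint matches the box axis, the plate was verified seated, and the arm is clear.

```bash
python3 -c "
from workcell import manip; print(manip.hand_in())"
```

```text
the job is handed in; nothing more can be done
None
```

The 14 mm plate from the set-apart bay stands fully down in slot 3, the thumbwheel reads 3 (about 0.6° off centre), and the job is handed in at about 24 s; I did not re-image the other two plates or the bystanders afterwards, but the arm met no unexpected contact.

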